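# Free the weld test piece from the ratchet vice

### The job

The T-shaped weld test piece is clamped in the blue quick-action vice: lift the ratchet pawl by its red grip and, keeping it lifted, draw the sliding jaw well back. Then take the test piece out from under the lips of both jaws and stand it on its base plate, wholly on a clear part of the green cutting mat, setting it down without dropping it. Leave the vice open and do not disturb the instruments and the marker lying on the mat.

Things in the scene. Friction and masses are not known exactly. Their poses are not given: they have to be found in the camera images.
- vice: Bolted-down ratchet vice, dark blue with steel rails, 302 mm long, 104 mm wide (164 over its lugs). Origin on the table under the middle of the clamped work; z up, y along the bed towards the fixed jaw; the sliding jaw opens towards -y. The work lies on rails 40 mm above the table. Fixed jaw: face at y = +40.4 mm, 110 mm wide along x, top 60 mm above the table, with the same lip as the sliding jaw.
- vice_jaw (a joint): Travel of the sliding jaw in m: 0 as clamped, 0.045 fully open, along the vice's -y. It slides with about 5 N of friction and stays where it is left. While the pawl is down it cannot open by more than about 1 mm.
- vice_jaw_face (a point): Middle of the top edge of the sliding jaw's clamping face, 60 mm above the table; at jaw 0 it is at y = -40.4 mm in the vice's frame. Each jaw has a lip that reaches 5 mm from its face over the work's base plate, from 50 to 60 mm above the table: the plate (its top 48 mm above the table) can be lifted only when clear of both lips.
- vice_pawl (a joint): Angle of the pawl lever in rad: 0 with its nose down in the rack, growing as the red grip is raised, to 0.6 at most. Above about 0.13 the nose is clear of the rack and the jaw is free; 0.25 to 0.35 is a comfortable lift. A light spring and its weight (under 5 N at the grip) bring it down when let go. It sits on the sliding jaw and travels with it.
- pawl_grip (a point): Centre of the red plastic grip at the free end of the pawl lever: 64 mm long (along the vice's y), 16 mm wide (along its x), 22 mm high, its centre 84 mm above the table when the pawl is down. Below it are only the vice's rails, 40 mm above the table, and the rack between them, no higher. Pinch it across its 16 mm from above.
- pawl_hinge (a point): Centre of the pawl's cross pin on the sliding jaw, axis along the vice's x, 44 mm above the table; at y = -85.4 mm in the vice's frame at jaw 0. With the pawl down the grip's centre is 122 mm from it along the vice's -y and 40 mm above it; raised, the grip swings about this pin, up and slightly towards the fixed jaw.
- coupon_mid (a point): Centre of the test piece, 0.76 kg: a dark steel base plate 90 x 80 x 8 mm with an upright web 90 long, 8 thick, 55 mm high welded on its middle; 63 mm high over all. The point lies in the web, 31.5 mm above the underside. x along the web, y across it, z up. At the start its y is the vice's y, both 90 mm edges lie under the jaw lips, and it may be 12 mm off the jaws' middle.
- vice_seat (a point): Where coupon_mid is when the work is clamped in the middle of the jaws, 71.5 mm above the table. To free the work once the jaw is back, slide it along the rails at least 6 mm (10 to 15 is good) towards the sliding jaw, out from under the fixed jaw's lip, then lift it straight up.
- mat: Green cutting mat with a pale grid, 450 x 300 x 3 mm, fixed on the table. Origin under its middle; x along the 450 mm, y along the 300 mm, upper face at z = 3 mm. Around x = +10 mm, y = -50 mm in its frame an area of more than 120 x 110 mm is always clear.
- caliper_mid (a point): Digital caliper lying on the mat's left part (y +100 to +120 mm in the mat's frame), 235 mm long along its x, up to 12 mm high; its jaws reach 60 mm to its -y side at x = -102 to -33 mm. This point is the middle of its beam.
- gauge_mid (a point): Flat steel weld gauge with a red rivet, 75 x 56 x 7 mm, lying on the mat near one of its short ends; this point is its middle.
- marker_mid (a point): Red and white marker pen, 141 x 18 x 18 mm, along its x, lying on the mat near one of its short ends; this point is its middle.
There are look-alikes about, which are no part of the job. What is shaped like the part that bears coupon_mid but orange or yellow is not meant.

How it is judged:
On the way, in this order (a step that is already met when the one before it is completed fails the run):
1. the pawl is lifted out of the rack (value of joint vice_pawl above 0.1 rad), for 0.05 s.
2. the sliding jaw is drawn back at least 15 mm while the test piece still lies in the vice (value of joint vice_jaw above 0.015 m and distance between coupon_mid and vice_seat below 0.06 m), for 0.1 s.
At the end, for the whole second after the job is handed in: The test piece stands on its base plate on the cutting mat, web upright within 0.08 rad, its middle at least 40 mm inside every edge of the mat and nothing under it, let go of; the vice's sliding jaw stays open by more than 10 mm (x of coupon_mid in the frame of mat between -0.185 and 0.185 m and y of coupon_mid in the frame of mat between -0.11 and 0.11 m and z of coupon_mid in the frame of mat between 0.03 and 0.039 m and angle between coupon_mid's own z axis and vertical below 0.08 rad and value of joint vice_jaw above 0.01 m); the robot touches nothing.
It fails at once if the caliper, the weld gauge or the marker is shifted by more than 20 mm (distance of any of caliper_mid, gauge_mid, marker_mid from where it was at the start of the episode above 0.02 m).
It fails at once if the test piece, once out of the vice, is let go of with its underside more than 15 mm above the mat (dropped) (contact force between the fingers and coupon below 0.3 N and z of coupon_mid in the frame of mat above 0.0495 m and distance between coupon_mid and vice_seat above 0.07 m).
It also fails if it takes over 54 s, if anything falls off the work surface, if the arm or the gripper's body presses on something with over 40 N, if the wrist force passes 120 N, or if a joint passes its speed limit or range.

### The arm

A 6-joint arm with a two-finger parallel gripper is mounted at the origin on the work surface. World frame = base frame: x ahead of the robot, y to its left, z up, the work surface at z = 0. Lengths are in m, angles in rad, forces in N, time in s.
With the tool pointing down it reaches from about 0.325 to 0.775 m from the base axis. Payload 5.5 kg.
Tool frame: the origin (TCP) lies midway between the tips of the shut fingers; the grasp point (between the pads) lies 19 mm behind it; z points along the fingers, y is the line along which they close (so a half turn about z gives the same grasp; the last joint's range is limited). The gripper opens to 85 mm and grips with 20 to 120 N. Pads are 22 mm wide; open, the fingers measure 114 mm over their backs; the gripper's body (76 mm by 85 mm) begins 54 mm behind the grasp point. The pads swing forward as they close: fully open they stand 13 mm farther back than shut.
Start: joints at [1.095, 0.091, 1.231, -0, 1.82, -0.057], TCP at [0.244, 0.548, 0.231] pointing down, gripper open.
Joint ranges: [-2.87, 2.87], [-0.86, 2.18], [0.17, 2.46], [-1.51, 4.65], [0.06, 2.69], [-2.65, 2.65]. Speed limits (rad/s): [2.57, 2.57, 3.01, 3.14, 3.14, 3.14].

### API

Orientations are given as a unit quaternion [x, y, z, w].
In Python, from station import bot, viewer, finder gives the robot as it stands.
- The arm moves only by the shell command python3 -m pendant 'ROWS' [FORCE]. ROWS is JSON, a list of rows, each an object with "slide": the shift along the tool's x, y, z in mm, a list of three; "twist": the turn, a rotation vector about the tool's x, y, z in rad, a list of three; "jaw": the opening, from -1 (shut) to 1 (fully open). In form: [{"slide": [x, y, z], "twist": [ax, ay, az], "jaw": jaw}, ...]. A call has exactly 10 rows; each row shifts and turns the commanded pose from where the row before left it, along the tool's axes as they then stand; what a row does not reach is not made up. A row lasts 1/12 s, in which the tool goes at most 41.7 mm and 7.16 degrees, less where a joint would pass 70% of its speed; a pose out of reach is approached as far as the arm can. A call is refused whole if a number of a shift passes 41.7 or a number of a turn 0.125, either way. A call with a gripper value outside its range is refused whole. The fingers move at their own pace and stop on an object; FORCE is the grip in N (left out, the last holds). Time passes only in rows, so rows that do not move let the fingers close, or fill a call up. It gives the time, the measured TCP pose, the force, the opening and the grip force at its end, in the units of the state.
- bot.sense(): the state, without advancing time (a new reading comes with each control period).
- viewer.grab_frame(name): name is "scene" or "top" or "wrist"; returns a dict with "img" (420x560x3 uint8, blue, green, red), "mtx" (3x3 intrinsics, pixels), "k1" (the pictures are not rectified: a ray, as slopes to the right and down, at radius r is drawn at 1 + k1 r^2 times it, then the intrinsics apply), "view" (4x4, takes a point from world to camera coordinates). Camera axes: x right, y down, z forward; pixel columns grow to the right and rows downward; lengths in m; the calibration is good to about 2 mm. A picture is of the moment at which its call begins. There is no depth.
- bot.finish_job(): hands the job in; it is judged then, once.
Trained networks look in a picture, given as the dict that the camera call returned (one of the last four; its "shot" number tells which), for a name from the list of things; names that differ only in an ending like _2 or _b are one class to them, and where a whole thing is asked for, a point or a joint stands for the part that bears it (a point fixed in the world has none). Each returns a list of dicts, best first, with "conf" (0 to 1); they miss things now and then, are a little off and sometimes report something else, mostly with a low value. They report only what shows in the picture. A call takes as long as a camera call. They do not tell look-alikes from the thing itself.
- finder.search_frame(query, picture): "location" ([x, y, z] in m, in world coordinates, good to about 4 mm: the middle of the surface that is visible of it).
- finder.cut_out(query, picture): "mask" (420x560 bool, what is visible of it).
The state is a dict: "clock": time; "joints": joint angles; "joint_vel": joint speeds; "joint_torque": joint torques, N m; "position": TCP position; "ee_rot": TCP orientation; "contact_force": force on the tool from outside, world axes, zero at the start; "wrist_torque": the same for the moment, N m; "grip_width": finger opening in m; "gripper_force": force on a finger pad.
Only numpy, scipy, OpenCV 4.12 (cv2) and the standard library are available. Lean on these libraries where they do the work, as an engineer would, in place of code of your own. Each camera call takes 0.05 s, during which the arm holds its last target. There are 200 camera calls.

## Working session

There is one attempt and no reset: what is moved stays moved. The work goes in short steps, Python scripts to look and compute and a shell command to move; the robot and the scene stay as the last step left them, time stands still between calls to the robot, and variables do not carry over. Pictures are saved under pics/ and viewed, at most 10 in all, crops included, and the job is handed in when it is done.

```bash
ls; mkdir -p pics
cat > h.py <<'E'
import numpy as np, cv2
from station import bot, viewer, finder
def pix2ray(f,u,v):
    K=f["mtx"];K=np.array(K);d=np.array([(u-K[0,2])/K[0,0],(v-K[1,2])/K[1,1]]);s=d.copy()
    for _ in range(20): s=d/(1+f["k1"]*(s@s))
    V=np.array(f["view"]);R=V[:3,:3];o=-R.T@V[:3,3];r=R.T@np.array([s[0],s[1],1]);return o,r/np.linalg.norm(r)
def onz(f,u,v,z):
    o,r=pix2ray(f,u,v);return o+r*(z-o[2])/r[2]
def proj(f,p):
    V=np.array(f["view"]);c=V[:3,:3]@p+V[:3,3];s=c[:2]/c[2];s=s*(1+f["k1"]*(s@s));K=np.array(f["mtx"]);return K[0,0]*s[0]+K[0,2],K[1,1]*s[1]+K[1,2]
def tri(obs):
    A=np.zeros((3,3));b=np.zeros(3)
    for f,u,v in obs:
        o,r=pix2ray(f,u,v);P=np.eye(3)-np.outer(r,r);A+=P;b+=P@o
    return np.linalg.solve(A,b)
E
python3 - <<'E'
from h import *
s=bot.sense();print(s)
fs={n:viewer.grab_frame(n) for n in("scene","top","wrist")}
for n,f in fs.items(): cv2.imwrite(f"pics/{n}0.png",f["img"])
for n in("top","scene"):
    print(n,(-np.array(fs[n]["view"])[:3,:3].T@np.array(fs[n]["view"])[:3,3]).round(3))
    for q in("vice","pawl_grip","vice_jaw_face","pawl_hinge","coupon_mid","vice_seat","mat","caliper_mid","gauge_mid","marker_mid"):
        try: print(n,q,[(np.round(d["location"],3).tolist(),round(d["conf"],2)) for d in finder.search_frame(q,fs[n])][:4])
        except Exception as e: print(n,q,e)
E
```

```text
pics
{'clock': 0.0, 'joints': array([ 1.09529219e+00,  9.18901452e-02,  1.23186380e+00, -2.46731871e-05,
        1.81980136e+00, -5.67138437e-02]), 'joint_vel': array([ 0.00059916, -0.00112081,  0.00073855, -0.00075669,  0.00136936,
        0.00061821]), 'joint_torque': array([ 1.91829363e-04, -4.58738244e+01, -4.18019485e+01,  6.13085876e-05,
        1.17446625e-02, -4.86197246e-05]), 'position': array([0.24388395, 0.54789668, 0.23014461]), 'ee_rot': array([ 2.07871160e-01,  9.78155723e-01, -9.49930636e-04, -2.46530608e-04]), 'contact_force': array([ 0.40299219, -0.01893287, -0.56380977]), 'wrist_torque': array([0.00922094, 0.00541818, 0.01205228]), 'gripper_force': 0.0, 'grip_width': 0.08545615722943792}
top [0.471 0.085 0.979]
top vice [([0.538, -0.187, 0.037], 0.57)]
top pawl_grip [([0.548, -0.251, 0.077], 0.75), ([0.508, -0.087, 0.05], 0.18)]
top vice_jaw_face [([0.538, -0.166, 0.059], 0.95)]
top pawl_hinge [([0.544, -0.25, 0.074], 0.94)]
top coupon_mid [([0.338, 0.032, 0.008], 0.98), ([0.353, -0.29, 0.005], 0.85), ([0.335, -0.144, 0.006], 0.59), ([0.509, -0.086, 0.047], 0.58)]

[... 212 characters left out ...]
p marker_mid [([0.659, 0.282, 0.017], 0.95)]
scene [1.276 0.182 0.781]
scene vice [([0.559, -0.173, 0.04], 0.56)]
scene pawl_grip [([0.555, -0.25, 0.076], 0.83)]
scene vice_jaw_face [([0.55, -0.168, 0.061], 0.93)]
scene pawl_hinge [([0.554, -0.252, 0.077], 0.87)]
scene coupon_mid [([0.341, 0.037, 0.02], 0.91), ([0.365, -0.288, 0.011], 0.85), ([0.52, -0.095, 0.05], 0.83), ([0.347, -0.14, 0.008], 0.83)]
scene vice_seat [([0.562, -0.169, 0.048], 0.62), ([0.333, 0.25, 0.014], 0.26)]
scene mat [([0.55, 0.334, 0.004], 0.76)]
scene caliper_mid [([0.493, 0.444, 0.014], 0.75)]
scene gauge_mid [([0.333, 0.251, 0.01], 0.7)]
scene marker_mid [([0.67, 0.286, 0.018], 0.86), ([0.561, -0.174, 0.042], 0.38)]
```

View pics/top0.png

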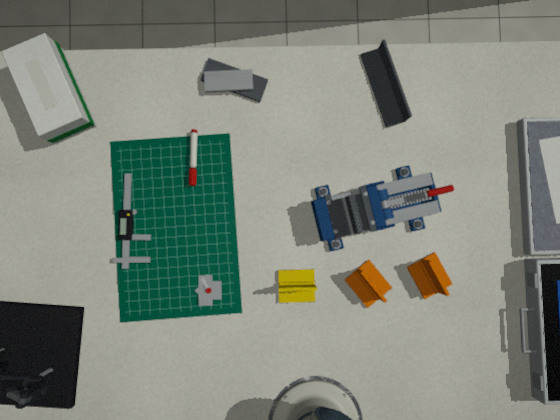

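View pics/scene0.png

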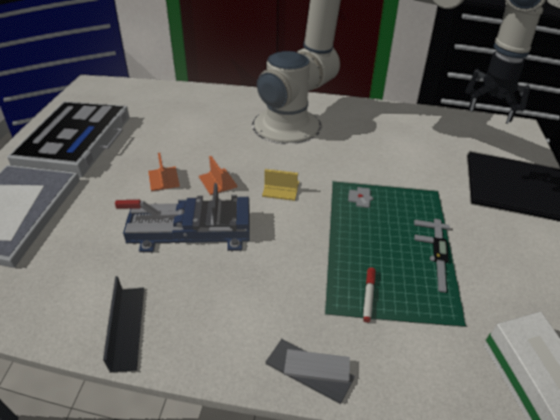

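The top view shows the vice at about (380,210) with its red grip at (440,190) and the fixed jaw at its left end (320,220). The mat is at (175,228), and the yellow and orange look-alikes are at (296,286), (368,284) and (430,275). The scene view agrees, with the grip at (127,204) and the web at (215,205).

Run:
```python
from h import *
fs={n:viewer.grab_frame(n) for n in("scene","top")}
red=[]
for n,roi in(("top",(420,170,470,210)),("scene",(105,190,150,215))):
    im=fs[n]["img"].astype(int);m=((im[...,2]>110)&(im[...,1]<70)&(im[...,0]<80)).astype(np.uint8)
    k=np.zeros_like(m);x0,y0,x1,y1=roi;k[y0:y1,x0:x1]=1;m=m*k
    v,u=np.nonzero(m);red.append((fs[n],u.mean(),v.mean()));print(n,len(u),u.mean(),v.mean(),u.min(),u.max(),cv2.fitLine(np.c_[u,v].astype(np.float32),2,0,.01,.01).ravel())
print("grip",tri(red))
t=fs["top"]
for u,v in((322,192),(335,243),(404,172),(418,224)): print(onz(t,u,v,.012).round(3))
for u,v in((111,142),(229,134),(241,313),(121,321)): print("mat",onz(t,u,v,.003).round(3))
a=cv2.resize(t["img"][160:260,300:460],None,fx=5,fy=5,interpolation=cv2.INTER_CUBIC)
cv2.imwrite("pics/topz.png",a)
b=cv2.resize(fs["scene"]["img"][170:260,105:265],None,fx=5,fy=5,interpolation=cv2.INTER_CUBIC)
cv2.imwrite("pics/scz.png",b)
```

```text
top 138 440.81159420289856 190.20289855072463 429 453 [ 9.6943402e-01 -2.4535213e-01  4.4081158e+02  1.9020290e+02]
scene 65 126.70769230769231 201.43076923076924 116 138 [ 9.97480750e-01 -7.09378943e-02  1.26707695e+02  2.01430771e+02]
grip [ 0.55806726 -0.29754744  0.09076776]
[ 0.568 -0.034  0.012]
[ 0.441 -0.063  0.012]
[ 0.614 -0.241  0.012]
[ 0.483 -0.271  0.012]
mat [0.707 0.491 0.003]
mat [0.721 0.195 0.003]
mat [0.274 0.174 0.003]
mat [0.263 0.469 0.003]
```

View pics/topz.png

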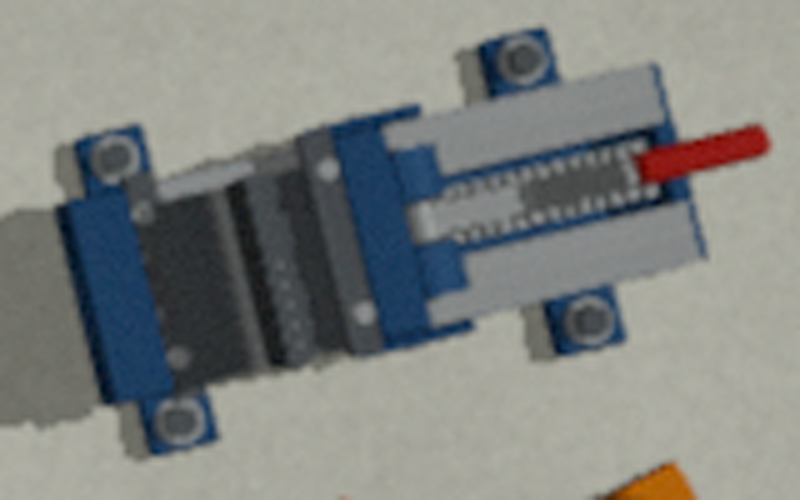

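View pics/scz.png

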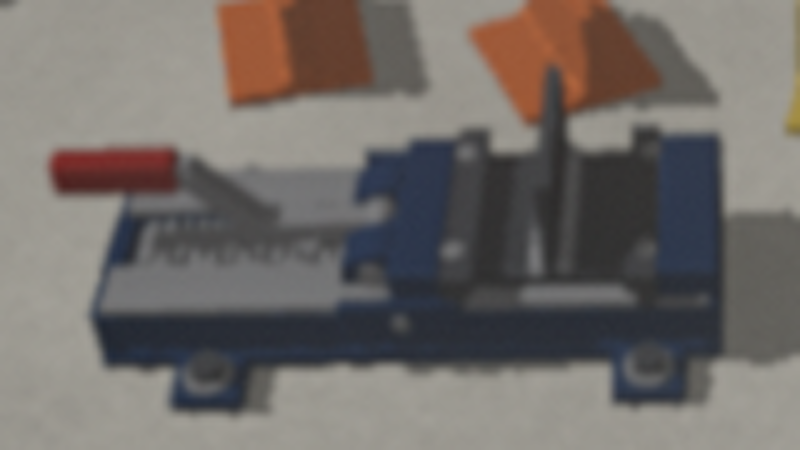

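The zoomed views show the web's upper edge at about full-frame pixels (353,194) to (360,232) in the top view, and the grip at the vice's right end. From the lugs and the grip, the vice's y axis is about 12.4° from world y, with its origin near (0.514,-0.095). The triangulated grip height of 0.09 m fits the stated 0.084 m. Next I move above the grip.

```bash
R='{"slide":[-26.3,-26.9,0],"twist":[0,0,0],"jaw":1}'
python3 -m pendant '[{"slide":[-26.3,-26.9,0],"twist":[0,0,0],"jaw":1},{"slide":[-26.3,-26.9,0],"twist":[0,0,0],"jaw":1},{"slide":[-26.3,-26.9,0],"twist":[0,0,0],"jaw":1},{"slide":[-26.3,-26.9,0],"twist":[0,0,0],"jaw":1},{"slide":[-26.3,-26.9,0],"twist":[0,0,0],"jaw":1},{"slide":[-26.3,-26.9,0],"twist":[0,0,0],"jaw":1},{"slide":[-26.3,-26.9,0],"twist":[0,0,0],"jaw":1},{"slide":[-26.3,-26.9,0],"twist":[0,0,0],"jaw":1},{"slide":[-26.3,-26.9,0],"twist":[0,0,0],"jaw":1},{"slide":[-26.3,-26.9,0],"twist":[0,0,0],"jaw":1}]'
python3 -m pendant '[{"slide":[-26.3,-26.9,0],"twist":[0,0,0],"jaw":1},{"slide":[-26.3,-26.9,0],"twist":[0,0,0],"jaw":1},{"slide":[-26.3,-26.9,0],"twist":[0,0,0],"jaw":1},{"slide":[-26.3,-26.9,0],"twist":[0,0,0],"jaw":1},{"slide":[-26.3,-26.9,0],"twist":[0,0,0],"jaw":1},{"slide":[-26.3,-26.9,0],"twist":[0,0,0],"jaw":1},{"slide":[-26.3,-26.9,0],"twist":[0,0,0],"jaw":1},{"slide":[-26.3,-26.9,0],"twist":[0,0,0],"jaw":1},{"slide":[-26.3,-26.9,0],"twist":[0,0,0],"jaw":1},{"slide":[0,0,0],"twist":[0,0,0.117],"jaw":1}]'
python3 -m pendant '[{"slide":[0,0,0],"twist":[0,0,0.117],"jaw":1},{"slide":[0,0,0],"twist":[0,0,0.117],"jaw":1},{"slide":[0,0,0],"twist":[0,0,0.117],"jaw":1},{"slide":[0,0,0],"twist":[0,0,0.117],"jaw":1},{"slide":[0,0,0],"twist":[0,0,0.117],"jaw":1},{"slide":[0,0,0],"twist":[0,0,0.117],"jaw":1},{"slide":[0,0,0],"twist":[0,0,0.117],"jaw":1},{"slide":[0,0,0],"twist":[0,0,0],"jaw":0},{"slide":[0,0,0],"twist":[0,0,0],"jaw":0},{"slide":[0,0,0],"twist":[0,0,0],"jaw":0}]'
python3 - <<'E'
from h import *
from scipy.spatial.transform import Rotation as Ro
s=bot.sense();print(s["position"],Ro.from_quat(s["ee_rot"]).as_matrix().round(3),s["grip_width"],s["clock"])
f=viewer.grab_frame("wrist");cv2.imwrite("pics/w1.png",f["img"])
V=np.array(f["view"]);print(-V[:3,:3].T@V[:3,3]); print(V[:3,:3].round(2))
for q in("pawl_grip","coupon_mid"): print(q,[(np.round(d["location"],3).tolist(),round(d["conf"],2)) for d in finder.search_frame(q,f)][:4])
E
```

```text
clock: 2.08
position: [0.375, 0.1938, 0.2316]
ee_rot: [0.208, 0.978, 0.0, 0.0]
contact_force: [0.6, 0.5, 0.5]
grip_width: 0.0856
gripper_force: 0.0
clock: 2.92
position: [0.4934, -0.1275, 0.2299]
ee_rot: [0.266, 0.964, -0.001, -0.0]
contact_force: [0.2, 0.4, -0.4]
grip_width: 0.085
gripper_force: 0.0
clock: 3.75
position: [0.4927, -0.122, 0.2313]
ee_rot: [0.625, 0.78, 0.0, 0.0]
contact_force: [0.4, 0.6, -0.5]
grip_width: 0.0515
gripper_force: 0.0
[ 0.49265758 -0.1219747   0.23131235] [[-0.218  0.976  0.   ]
 [ 0.976  0.218 -0.   ]
 [-0.     0.    -1.   ]] 0.05145209084956899 3.75
[ 0.47785728 -0.05585949  0.37350093]
[[ 0.98  0.22 -0.  ]
 [ 0.21 -0.94  0.27]
 [ 0.06 -0.26 -0.96]]
pawl_grip [([0.542, -0.232, 0.058], 0.68)]
coupon_mid [([0.346, 0.018, 0.014], 0.95), ([0.356, -0.277, 0.004], 0.82), ([0.341, -0.142, 0.007], 0.8), ([0.51, -0.091, 0.052], 0.59)]
```

View pics/w1.png

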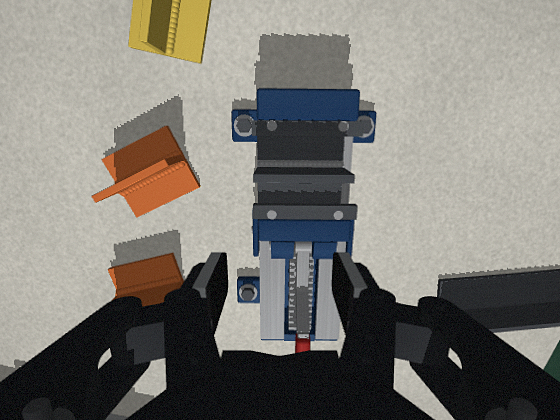

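The wrist view shows the vice square to the tool, so the yaw is right. The web's top is at about v=178 from u=253 to 354, the fixed jaw's back edge spans u=257–359 at v=90, and the grip is just hidden at (303,345).

Run:
```python
from h import *
f=viewer.grab_frame("wrist");t=viewer.grab_frame("top")
R=np.array([[.977,.215],[-.215,.977]])
o=np.array([.5135,-.0949])
def P(n,p): print(n,p.round(4),"vice mm",(1000*R@(p[:2]-o)).round(1))
P("web",onz(f,253,178,.103));P("web",onz(f,354,178,.103))
P("webtop cam",onz(t,353.3,194.4,.103));P("webtopcam",onz(t,360,232.4,.103))
P("fixed jaw back L",onz(f,258,91,.06));P("R",onz(f,359,91,.06))
P("fixed face+lip edge",onz(f,303,131,.05))
P("slide lip",onz(f,303,206,.06))
P("lug",onz(f,244,126,.012));P("lug",onz(f,364,126,.012))
P("tri web mid",tri([(f,303.5,178),(t,356.6,213.4)]))
```

```text
web [ 0.4645 -0.1042  0.103 ] vice mm [-49.8   1.4]
web [ 0.5515 -0.085   0.103 ] vice mm [39.2  1.5]
webtop cam [ 0.5521 -0.0935  0.103 ] vice mm [38. -7.]
webtopcam [ 0.466  -0.1058  0.103 ] vice mm [-48.8  -0.4]
fixed jaw back L [ 0.4508 -0.0289  0.06  ] vice mm [-47.1  78. ]
R [ 0.5448 -0.0079  0.06  ] vice mm [49.3 78.3]
fixed face+lip edge [ 0.5021 -0.0557  0.05  ] vice mm [-2.7 40.8]
slide lip [ 0.5192 -0.1296  0.06  ] vice mm [ -1.9 -35.1]
lug [ 0.4386 -0.0646  0.012 ] vice mm [-66.7  45.7]
lug [ 0.5709 -0.0352  0.012 ] vice mm [68.9 46. ]
tri web mid [ 0.5063 -0.092   0.1317] vice mm [-6.5  4.4]
```

```bash
python3 -m pendant '[{"slide":[-37.1,5.1,0],"twist":[0,0,0],"jaw":0},{"slide":[-37.1,5.1,0],"twist":[0,0,0],"jaw":0},{"slide":[-37.1,5.1,0],"twist":[0,0,0],"jaw":0},{"slide":[-37.1,5.1,0],"twist":[0,0,0],"jaw":0},{"slide":[-37.1,5.1,0],"twist":[0,0,0],"jaw":0},{"slide":[0,0,25],"twist":[0,0,0],"jaw":0},{"slide":[0,0,25],"twist":[0,0,0],"jaw":0},{"slide":[0,0,25],"twist":[0,0,0],"jaw":0},{"slide":[0,0,25],"twist":[0,0,0],"jaw":0},{"slide":[0,0,0],"twist":[0,0,0],"jaw":0}]' 40
python3 - <<'E'
from h import *
f=viewer.grab_frame("wrist");s=viewer.grab_frame("scene");cv2.imwrite("pics/w2.png",np.hstack([cv2.resize(f["img"][150:],(400,193)),cv2.resize(s["img"][130:270,70:270],(400,280))[:193]]))
print(bot.sense()["position"])
E
```

```text
clock: 4.83
position: [0.5549, -0.2964, 0.1241]
ee_rot: [0.627, 0.779, -0.001, -0.005]
contact_force: [-1.2, 1.1, -1.6]
grip_width: 0.0426
gripper_force: 0.0
[ 0.55684358 -0.2973973   0.13053846]
```

View pics/w2.png

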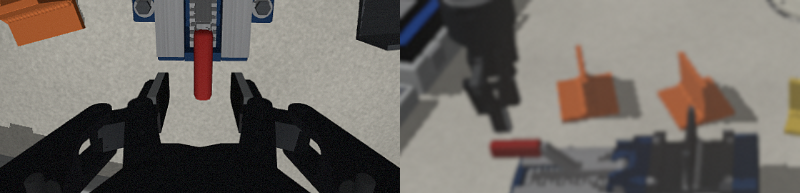

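In the left half (wrist), the red grip runs centred between the fingers, at u≈203 with the pads at 160 and 240. I descend and pinch.

```bash
python3 -m pendant '[{"slide":[0,0,16],"twist":[0,0,0],"jaw":0},{"slide":[0,0,16],"twist":[0,0,0],"jaw":0},{"slide":[0,0,16],"twist":[0,0,0],"jaw":0},{"slide":[0,0,15],"twist":[0,0,0],"jaw":0},{"slide":[0,0,0],"twist":[0,0,0],"jaw":0},{"slide":[0,0,0],"twist":[0,0,0],"jaw":-1},{"slide":[0,0,0],"twist":[0,0,0],"jaw":-1},{"slide":[0,0,0],"twist":[0,0,0],"jaw":-1},{"slide":[0,0,0],"twist":[0,0,0],"jaw":-1},{"slide":[0,0,0],"twist":[0,0,0],"jaw":-1}]' 40
```

```text
clock: 5.77
position: [0.5581, -0.2986, 0.0707]
ee_rot: [0.627, 0.779, 0.0, 0.002]
contact_force: [-0.9, -2.7, 6.5]
grip_width: 0.015
gripper_force: 44.4
```

```bash
python3 -m pendant '[{"slide":[1,0,-4.9],"twist":[0,-0.04,0],"jaw":-1},{"slide":[1,0,-4.9],"twist":[0,-0.04,0],"jaw":-1},{"slide":[1,0,-4.9],"twist":[0,-0.04,0],"jaw":-1},{"slide":[1,0,-4.9],"twist":[0,-0.04,0],"jaw":-1},{"slide":[1,0,-4.9],"twist":[0,-0.04,0],"jaw":-1},{"slide":[1,0,-4.9],"twist":[0,-0.04,0],"jaw":-1},{"slide":[1,0,-4.9],"twist":[0,-0.04,0],"jaw":-1},{"slide":[0,0,0],"twist":[0,0,0],"jaw":-1},{"slide":[0,0,0],"twist":[0,0,0],"jaw":-1},{"slide":[0,0,0],"twist":[0,0,0],"jaw":-1}]' 40
python3 -c "
from h import *
from scipy.spatial.transform import Rotation as Ro
print(Ro.from_quat(bot.sense()['ee_rot']).as_matrix().round(3))"
```

```text
clock: 6.6
position: [0.5557, -0.2877, 0.1025]
ee_rot: [0.621, 0.771, -0.087, 0.11]
contact_force: [2.1, -4.4, 3.6]
grip_width: 0.0152
gripper_force: 43.9
[[-0.205  0.977  0.061]
 [ 0.939  0.214 -0.27 ]
 [-0.277  0.002 -0.961]]
```

```bash
python3 -m pendant '[{"slide":[-4.1,0,1.2],"twist":[0,0,0],"jaw":-1},{"slide":[-4.1,0,1.2],"twist":[0,0,0],"jaw":-1},{"slide":[-4.1,0,1.2],"twist":[0,0,0],"jaw":-1},{"slide":[-4.1,0,1.2],"twist":[0,0,0],"jaw":-1},{"slide":[-4.1,0,1.2],"twist":[0,0,0],"jaw":-1},{"slide":[-4.1,0,1.2],"twist":[0,0,0],"jaw":-1},{"slide":[-4.1,0,1.2],"twist":[0,0,0],"jaw":-1},{"slide":[-4.1,0,1.2],"twist":[0,0,0],"jaw":-1},{"slide":[-4.1,0,1.2],"twist":[0,0,0],"jaw":-1},{"slide":[-4.1,0,1.2],"twist":[0,0,0],"jaw":-1}]' 40
python3 - <<'E'
from h import *
print(bot.sense()["position"])
f=viewer.grab_frame("top");cv2.imwrite("pics/t3.png",cv2.resize(f["img"][150:270,300:480],None,fx=4,fy=4,interpolation=cv2.INTER_CUBIC))
E
```

```text
clock: 7.43
position: [0.5638, -0.3263, 0.0977]
ee_rot: [0.621, 0.772, -0.086, 0.105]
contact_force: [1.9, 5.8, -2.7]
grip_width: 0.0152
gripper_force: 43.5
[ 0.5638487  -0.32633228  0.09772843]
```

View pics/t3.png

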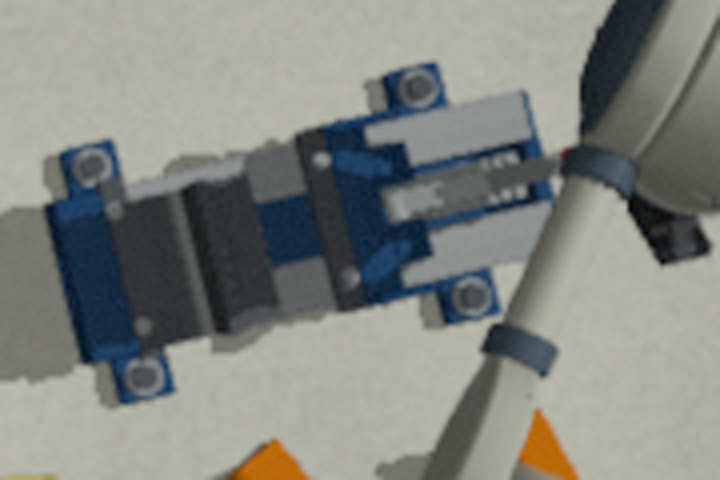

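The jaw is about 40 mm back and the test piece is still seated against the fixed jaw. Next I let go of the grip, retract and level the tool.

```bash
python3 -m pendant '[{"slide":[0,0,0],"twist":[0,0,0],"jaw":0},{"slide":[0,0,0],"twist":[0,0,0],"jaw":0},{"slide":[0,0,0],"twist":[0,0,0],"jaw":0},{"slide":[0,0,-15],"twist":[0,0,0],"jaw":0},{"slide":[0,0,-25],"twist":[0,0,0],"jaw":0},{"slide":[0,0,-25],"twist":[0,0,0],"jaw":0},{"slide":[0,0,-25],"twist":[0,0,0],"jaw":0},{"slide":[0,0,0],"twist":[0,0.09,0],"jaw":0},{"slide":[0,0,0],"twist":[0,0.09,0],"jaw":0},{"slide":[0,0,0],"twist":[0,0.09,0],"jaw":0}]' 40
python3 -m pendant '[{"slide":[0,0,0],"twist":[0,0.01,0.121],"jaw":0},{"slide":[0,0,0],"twist":[0,0,0.121],"jaw":0},{"slide":[0,0,0],"twist":[0,0,0.121],"jaw":0},{"slide":[0,0,0],"twist":[0,0,0.121],"jaw":0},{"slide":[0,0,0],"twist":[0,0,0.121],"jaw":0},{"slide":[0,0,0],"twist":[0,0,0.121],"jaw":0},{"slide":[0,0,0],"twist":[0,0,0.121],"jaw":0},{"slide":[0,0,0],"twist":[0,0,0.121],"jaw":0},{"slide":[0,0,0],"twist":[0,0,0.121],"jaw":0},{"slide":[0,0,0],"twist":[0,0,0.121],"jaw":0}]' 40
python3 -m pendant '[{"slide":[0,0,0],"twist":[0,0,0.121],"jaw":0},{"slide":[0,0,0],"twist":[0,0,0.121],"jaw":0},{"slide":[0,0,0],"twist":[0,0,0.121],"jaw":0},{"slide":[0,0,0],"twist":[0,0,0],"jaw":0},{"slide":[0,0,0],"twist":[0,0,0],"jaw":0},{"slide":[0,0,0],"twist":[0,0,0],"jaw":0},{"slide":[0,0,0],"twist":[0,0,0],"jaw":0},{"slide":[0,0,0],"twist":[0,0,0],"jaw":0},{"slide":[0,0,0],"twist":[0,0,0],"jaw":0},{"slide":[0,0,0],"twist":[0,0,0],"jaw":0}]' 40
python3 - <<'E'
from h import *
from scipy.spatial.transform import Rotation as Ro
s=bot.sense();R=Ro.from_quat(s['ee_rot']).as_matrix();print(R.round(3),s["position"],s["joints"].round(2))
o=np.array([.5135,-.0949]);w=o-.0053*np.array([.977,.215])
print("to web, tool mm",1000*R.T@(np.r_[w,.07]-s["position"]))
E
```

```text
clock: 8.32
position: [0.5593, -0.304, 0.1902]
ee_rot: [0.626, 0.78, -0.002, 0.004]
contact_force: [0.2, 0.6, -0.1]
grip_width: 0.0426
gripper_force: 0.0
clock: 9.15
position: [0.5587, -0.3047, 0.1879]
ee_rot: [0.96, 0.281, 0.0, 0.0]
contact_force: [-0.1, 0.8, -1.0]
grip_width: 0.0428
gripper_force: 0.0
clock: 9.98
position: [0.5588, -0.3044, 0.1877]
ee_rot: [0.994, 0.107, 0.0, 0.0]
contact_force: [-0.0, 0.8, 0.6]
grip_width: 0.0429
gripper_force: 0.0
[[ 0.977  0.213  0.001]
 [ 0.213 -0.977  0.   ]
 [ 0.001  0.    -1.   ]] [ 0.55880295 -0.3043707   0.18769409] [-0.55  0.18  1.21  0.    1.75  0.8 ]
to web, tool mm [  -5.05479609 -214.31006935  117.67653243]
```

```bash
python3 -m pendant '[{"slide":[-0.8,-35.7,0],"twist":[0,0,0],"jaw":0},{"slide":[-0.8,-35.7,0],"twist":[0,0,0],"jaw":0},{"slide":[-0.8,-35.7,0],"twist":[0,0,0],"jaw":0},{"slide":[-0.8,-35.7,0],"twist":[0,0,0],"jaw":0},{"slide":[-0.8,-35.7,0],"twist":[0,0,0],"jaw":0},{"slide":[-0.8,-35.7,0],"twist":[0,0,0],"jaw":0},{"slide":[0,0,20],"twist":[0,0,0],"jaw":0},{"slide":[0,0,20],"twist":[0,0,0],"jaw":0},{"slide":[0,0,0],"twist":[0,0,0],"jaw":0},{"slide":[0,0,0],"twist":[0,0,0],"jaw":0}]' 80
python3 - <<'E'
from h import *
f=viewer.grab_frame("wrist");cv2.imwrite("pics/w4.png",f["img"]);print(bot.sense()["position"])
p=bot.sense()["position"];print("tcp px",proj(f,p))
o=np.array([.5135,-.0949]);X=np.array([.977,.215])
for x in(-50.3,39.7): print("web end predicted",proj(f,np.r_[o+X*x/1000,.103]))
E
```

```text
clock: 10.82
position: [0.508, -0.0958, 0.1468]
ee_rot: [0.994, 0.107, -0.001, -0.0]
contact_force: [-0.3, -0.1, -1.4]
grip_width: 0.0427
gripper_force: 0.0
[ 0.50865588 -0.09623712  0.14816691]
tcp px (np.float64(279.55160644024255), np.float64(266.5420031663362))
web end predicted (np.float64(279.3233881681557), np.float64(298.1733846137449))
web end predicted (np.float64(278.89008043759895), np.float64(164.966397760925))
```

View pics/w4.png

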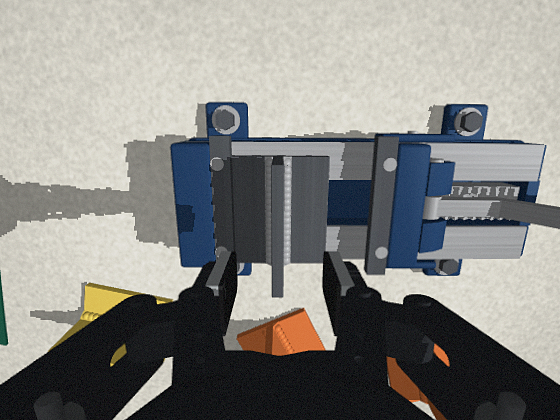

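The web's top edge shows at u≈277 from v=163 to 297, within 2 px of the prediction and centred between the fingers. I descend and grip.

```bash
python3 -m pendant '[{"slide":[0,0,14],"twist":[0,0,0],"jaw":0},{"slide":[0,0,14],"twist":[0,0,0],"jaw":0},{"slide":[0,0,14],"twist":[0,0,0],"jaw":0},{"slide":[0,0,14],"twist":[0,0,0],"jaw":0},{"slide":[0,0,12],"twist":[0,0,0],"jaw":0},{"slide":[0,0,10],"twist":[0,0,0],"jaw":0},{"slide":[0,0,0],"twist":[0,0,0],"jaw":0},{"slide":[0,0,0],"twist":[0,0,0],"jaw":-1},{"slide":[0,0,0],"twist":[0,0,0],"jaw":-1},{"slide":[0,0,0],"twist":[0,0,0],"jaw":-1}]' 80
python3 -m pendant '[{"slide":[0,0,0],"twist":[0,0,0],"jaw":-1},{"slide":[0,0,0],"twist":[0,0,0],"jaw":-1},{"slide":[0,0,0],"twist":[0,0,0],"jaw":-1},{"slide":[0,0,0],"twist":[0,0,0],"jaw":-1},{"slide":[0,0,0],"twist":[0,0,0],"jaw":-1},{"slide":[0,0,0],"twist":[0,0,0],"jaw":-1},{"slide":[0,0,0],"twist":[0,0,0],"jaw":-1},{"slide":[0,0,0],"twist":[0,0,0],"jaw":-1},{"slide":[0,0,0],"twist":[0,0,0],"jaw":-1},{"slide":[0,0,0],"twist":[0,0,0],"jaw":-1}]' 80
```

```text
clock: 11.7
position: [0.5093, -0.0957, 0.0711]
ee_rot: [0.994, 0.107, 0.001, -0.0]
contact_force: [-1.0, -1.0, 19.1]
grip_width: 0.0073
gripper_force: 47.7
clock: 12.53
position: [0.5094, -0.0958, 0.0712]
ee_rot: [0.994, 0.107, 0.001, 0.0]
contact_force: [-1.6, 2.6, 4.9]
grip_width: 0.007
gripper_force: 79.7
```

```bash
python3 -m pendant '[{"slide":[0,2,0],"twist":[0,0,0],"jaw":-1},{"slide":[0,2,0],"twist":[0,0,0],"jaw":-1},{"slide":[0,2,0],"twist":[0,0,0],"jaw":-1},{"slide":[0,2,0],"twist":[0,0,0],"jaw":-1},{"slide":[0,2,0],"twist":[0,0,0],"jaw":-1},{"slide":[0,2,0],"twist":[0,0,0],"jaw":-1},{"slide":[0,2,0],"twist":[0,0,0],"jaw":-1},{"slide":[0,1,0],"twist":[0,0,0],"jaw":-1},{"slide":[0,0,0],"twist":[0,0,0],"jaw":-1},{"slide":[0,0,0],"twist":[0,0,0],"jaw":-1}]' 80
python3 -m pendant '[{"slide":[0,0,-2],"twist":[0,0,0],"jaw":-1},{"slide":[0,0,-2],"twist":[0,0,0],"jaw":-1},{"slide":[0,0,-4],"twist":[0,0,0],"jaw":-1},{"slide":[0,0,-4],"twist":[0,0,0],"jaw":-1},{"slide":[0,0,-4],"twist":[0,0,0],"jaw":-1},{"slide":[0,0,-4],"twist":[0,0,0],"jaw":-1},{"slide":[0,0,-4],"twist":[0,0,0],"jaw":-1},{"slide":[0,0,-4],"twist":[0,0,0],"jaw":-1},{"slide":[0,0,0],"twist":[0,0,0],"jaw":-1},{"slide":[0,0,0],"twist":[0,0,0],"jaw":-1}]' 80
```

```text
clock: 13.37
position: [0.5127, -0.1093, 0.0712]
ee_rot: [0.994, 0.107, 0.002, -0.001]
contact_force: [-0.8, 7.1, 6.7]
grip_width: 0.0068
gripper_force: 79.8
clock: 14.2
position: [0.5121, -0.1108, 0.0982]
ee_rot: [0.994, 0.107, 0.001, 0.0]
contact_force: [0.2, -1.0, -7.6]
grip_width: 0.0069
gripper_force: 77.9
```

```bash
python3 -m pendant '[{"slide":[0,0,-10],"twist":[0,0,0],"jaw":-1},{"slide":[0,0,-15],"twist":[0,0,0],"jaw":-1},{"slide":[0,0,-15],"twist":[0,0,0],"jaw":-1},{"slide":[0,0,-15],"twist":[0,0,0],"jaw":-1},{"slide":[0,0,-15],"twist":[0,0,0],"jaw":-1},{"slide":[0,0,-10],"twist":[0,0,0],"jaw":-1},{"slide":[2.4,-12,0],"twist":[0,0,0],"jaw":-1},{"slide":[4.7,-24.1,0],"twist":[0,0,0],"jaw":-1},{"slide":[4.7,-24.1,0],"twist":[0,0,0],"jaw":-1},{"slide":[4.7,-24.1,0],"twist":[0,0,0],"jaw":-1}]' 80
python3 -m pendant '[{"slide":[4.7,-24.1,0],"twist":[0,0,0],"jaw":-1},{"slide":[4.7,-24.1,0],"twist":[0,0,0],"jaw":-1},{"slide":[4.7,-24.1,0],"twist":[0,0,0],"jaw":-1},{"slide":[4.7,-24.1,0],"twist":[0,0,0],"jaw":-1},{"slide":[4.7,-24.1,0],"twist":[0,0,0],"jaw":-1},{"slide":[4.7,-24.1,0],"twist":[0,0,0],"jaw":-1},{"slide":[4.7,-24.1,0],"twist":[0,0,0],"jaw":-1},{"slide":[4.7,-24.1,0],"twist":[0,0,0],"jaw":-1},{"slide":[4.7,-24.1,0],"twist":[0,0,0],"jaw":-1},{"slide":[4.7,-24.1,0],"twist":[0,0,0],"jaw":-1}]' 80
python3 -m pendant '[{"slide":[4.7,-24.1,0],"twist":[0,0,0],"jaw":-1},{"slide":[4.7,-24.1,0],"twist":[0,0,0],"jaw":-1},{"slide":[2.4,-12,0],"twist":[0,0,0],"jaw":-1},{"slide":[0,0,0],"twist":[0,0,0.034],"jaw":-1},{"slide":[0,0,0],"twist":[0,0,0.034],"jaw":-1},{"slide":[0,0,0],"twist":[0,0,0.034],"jaw":-1},{"slide":[0,0,0],"twist":[0,0,0.034],"jaw":-1},{"slide":[0,0,0],"twist":[0,0,0.034],"jaw":-1},{"slide":[0,0,0],"twist":[0,0,0],"jaw":-1},{"slide":[0,0,0],"twist":[0,0,0],"jaw":-1}]' 80
python3 - <<'E'
from h import *
from scipy.spatial.transform import Rotation as Ro
s=bot.sense();R=Ro.from_quat(s['ee_rot']).as_matrix();print(R.round(3),s["position"])
print("tool mm to target",1000*R.T@(np.array([.503,.2825,.04])-s["position"]))
w=viewer.grab_frame("wrist");t=viewer.grab_frame("scene");cv2.imwrite("pics/p5.png",np.hstack([cv2.resize(w["img"],(400,300)),cv2.resize(t["img"][130:340,280:560],(400,300))]))
E
```

```text
clock: 15.03
position: [0.5096, -0.0235, 0.177]
ee_rot: [0.994, 0.106, -0.0, -0.0]
contact_force: [1.7, -0.7, -7.6]
grip_width: 0.0072
gripper_force: 78.6
clock: 15.87
position: [0.504, 0.2224, 0.1769]
ee_rot: [0.994, 0.107, -0.0, -0.0]
contact_force: [-0.0, -0.0, -7.7]
grip_width: 0.007
gripper_force: 78.6
clock: 16.7
position: [0.5033, 0.282, 0.1772]
ee_rot: [1.0, 0.022, -0.0, 0.0]
contact_force: [0.1, -0.5, -9.2]
grip_width: 0.0067
gripper_force: 78.9
[[ 0.999  0.045 -0.   ]
 [ 0.045 -0.999 -0.   ]
 [-0.     0.    -1.   ]] [0.50329394 0.28197212 0.17720528]
tool mm to target [ -0.22273019  -0.58895853 137.20516909]
```

View pics/p5.png

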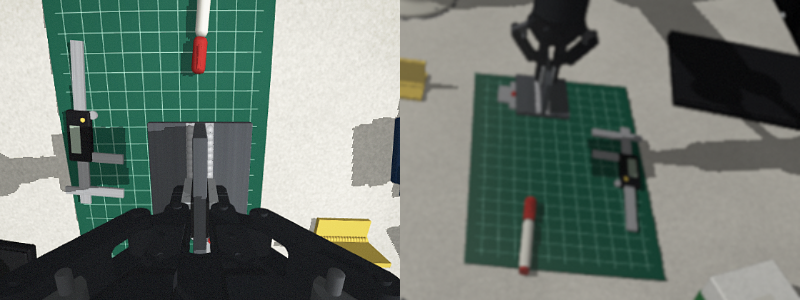

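The piece hangs level over the clear part of the mat. The marker (200,50 in the left half), the caliper (80,140) and the gauge are well away from it. I lower it.

```bash
python3 -m pendant '[{"slide":[0,0,16],"twist":[0,0,0],"jaw":-1},{"slide":[0,0,18],"twist":[0,0,0],"jaw":-1},{"slide":[0,0,18],"twist":[0,0,0],"jaw":-1},{"slide":[0,0,18],"twist":[0,0,0],"jaw":-1},{"slide":[0,0,18],"twist":[0,0,0],"jaw":-1},{"slide":[0,0,18],"twist":[0,0,0],"jaw":-1},{"slide":[0,0,14],"twist":[0,0,0],"jaw":-1},{"slide":[0,0,8],"twist":[0,0,0],"jaw":-1},{"slide":[0,0,4],"twist":[0,0,0],"jaw":-1},{"slide":[0,0,0],"twist":[0,0,0],"jaw":-1}]' 80
python3 -m pendant '[{"slide":[0,0,2],"twist":[0,0,0],"jaw":-1},{"slide":[0,0,2],"twist":[0,0,0],"jaw":-1},{"slide":[0,0,1],"twist":[0,0,0],"jaw":-1},{"slide":[0,0,1],"twist":[0,0,0],"jaw":-1},{"slide":[0,0,1],"twist":[0,0,0],"jaw":-1},{"slide":[0,0,1],"twist":[0,0,0],"jaw":-1},{"slide":[0,0,1],"twist":[0,0,0],"jaw":-1},{"slide":[0,0,1],"twist":[0,0,0],"jaw":-1},{"slide":[0,0,0],"twist":[0,0,0],"jaw":-1},{"slide":[0,0,0],"twist":[0,0,0],"jaw":-1}]' 80
```

```text
clock: 17.63
position: [0.5034, 0.2818, 0.0449]
ee_rot: [1.0, 0.022, -0.0, 0.0]
contact_force: [-0.8, 0.8, -7.9]
grip_width: 0.0066
gripper_force: 78.7
clock: 18.47
position: [0.5036, 0.282, 0.0356]
ee_rot: [1.0, 0.022, 0.0, 0.0]
contact_force: [0.7, -0.3, -7.9]
grip_width: 0.0069
gripper_force: 78.7
```

```bash
python3 -m pendant '[{"slide":[0,0,0.5],"twist":[0,0,0],"jaw":-1},{"slide":[0,0,0.5],"twist":[0,0,0],"jaw":-1},{"slide":[0,0,0.5],"twist":[0,0,0],"jaw":-1},{"slide":[0,0,0.5],"twist":[0,0,0],"jaw":-1},{"slide":[0,0,0],"twist":[0,0,0],"jaw":-1},{"slide":[0,0,0],"twist":[0,0,0],"jaw":-1},{"slide":[0,0,0],"twist":[0,0,0],"jaw":-1},{"slide":[0,0,0],"twist":[0,0,0],"jaw":-1},{"slide":[0,0,0],"twist":[0,0,0],"jaw":-1},{"slide":[0,0,0],"twist":[0,0,0],"jaw":-1}]' 80
```

```text
clock: 19.3
position: [0.5038, 0.282, 0.0342]
ee_rot: [1.0, 0.022, 0.0, -0.0]
contact_force: [-5.2, -1.6, 0.1]
grip_width: 0.0067
gripper_force: 79.9
```

The weight is now borne by the mat at the expected height. I open the fingers and retreat.

```bash
python3 -m pendant '[{"slide":[0,0,0],"twist":[0,0,0],"jaw":-0.3},{"slide":[0,0,0],"twist":[0,0,0],"jaw":-0.1},{"slide":[0,0,0],"twist":[0,0,0],"jaw":0},{"slide":[0,0,0],"twist":[0,0,0],"jaw":0},{"slide":[0,0,0],"twist":[0,0,0],"jaw":0},{"slide":[0,0,-10],"twist":[0,0,0],"jaw":0},{"slide":[0,0,-20],"twist":[0,0,0],"jaw":0},{"slide":[0,0,-30],"twist":[0,0,0],"jaw":0},{"slide":[0,0,-30],"twist":[0,0,0],"jaw":0},{"slide":[0,0,-30],"twist":[0,0,0],"jaw":0}]'
python3 -m pendant '[{"slide":[-30,0,-20],"twist":[0,0,0],"jaw":0},{"slide":[-30,0,0],"twist":[0,0,0],"jaw":0},{"slide":[-30,0,0],"twist":[0,0,0],"jaw":0},{"slide":[0,0,0],"twist":[0,0,0],"jaw":0},{"slide":[0,0,0],"twist":[0,0,0],"jaw":0},{"slide":[0,0,0],"twist":[0,0,0],"jaw":0},{"slide":[0,0,0],"twist":[0,0,0],"jaw":0},{"slide":[0,0,0],"twist":[0,0,0],"jaw":0},{"slide":[0,0,0],"twist":[0,0,0],"jaw":0},{"slide":[0,0,0],"twist":[0,0,0],"jaw":0}]'
python3 - <<'E'
from h import *
t=viewer.grab_frame("scene");cv2.imwrite("pics/e6.png",cv2.resize(t["img"][130:340,100:480],(796,440)))
E
```

```text
clock: 20.13
position: [0.5035, 0.2819, 0.1557]
ee_rot: [1.0, 0.022, 0.0, -0.0]
contact_force: [-0.4, 0.9, 0.8]
grip_width: 0.0429
gripper_force: 0.0
clock: 20.97
position: [0.4142, 0.2779, 0.1733]
ee_rot: [1.0, 0.022, -0.0, 0.0]
contact_force: [0.3, -0.6, -0.2]
grip_width: 0.0429
gripper_force: 0.0
```

View pics/e6.png

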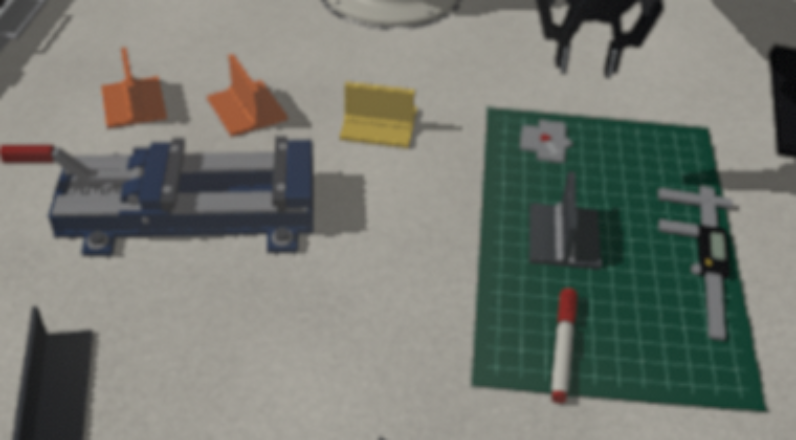

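The picture shows the piece upright on the mat at (567,230), the instruments undisturbed, and the vice open at (225,180).

```bash
python3 -c "
from station import bot
print(bot.finish_job())"
```

```text
the job is handed in; nothing more can be done
None
```

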